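Hold a sample slide flush on the ready stage of an open-air ion source

ROBOT

A 6-joint arm with a two-finger parallel gripper is mounted at the origin on the work surface. World frame = base frame: x ahead of the robot, y to its left, z up, the work surface at z = 0. Lengths are in m, angles in rad, forces in N, time in s.
With the tool pointing down it reaches from about 0.225 to 0.875 m from the base axis. Payload 3.4 kg.
Tool frame: the origin (TCP) lies at the very end of the fingers, on their centre line; the grasp point (between the pads) lies 19 mm behind it; z points along the fingers, y is the direction in which the jaws open and shut (so a half turn about z gives the same grasp; the last joint's range is limited). The gripper opens to 85 mm and grips with 20 to 120 N. Pads are 22 mm wide; open, the fingers measure 114 mm over their backs; the gripper's body (76 mm by 85 mm) begins 54 mm behind the grasp point. The pads swing forward as they close: fully open they stand 13 mm farther back than shut.
Start: joints at [1.025, 0.276, 1.505, -0, 1.361, -0.121], TCP at [0.237, 0.524, 0.231] pointing down, gripper open.
Joint ranges: [-2.89, 2.89], [-0.75, 2.08], [0.22, 2.7], [-1.18, 4.32], [0.11, 2.71], [-2.7, 2.7]. Speed limits (rad/s): [2.57, 2.57, 3.14, 3.14, 3.14, 3.14].

INTERFACE

Orientations are given as a unit quaternion [w, x, y, z].
In Python, from rig import manip, eyes gives the robot as it stands. The module is installed in compiled form; this text tells all that it offers.
- The arm moves only by the tool servo_tool, never from a script. Its argument "deltas" is one flat list of numbers, 6 for each row, row after row: the shift along the tool's x, y, z in cm, then the turn, a rotation vector about the tool's x, y, z in degrees. A call has 1 to 20 rows; each row shifts and turns the pose as measured when the row begins, along the tool's axes as they then stand; what a row does not reach is not made up. A row lasts 1/10 s, in which the tool goes at most 50 mm and 8.59 degrees, less where a joint would pass 70% of its speed; a pose out of reach is approached as far as the arm can. A call with a gripper value outside its range is refused whole. "jaw" is the finger opening in cm, from 0 to 8.54, set as the call begins (left out, the last holds). The fingers move at their own pace and stop on an object; "grip_force" is the grip in N (left out, the last holds). Time passes only in rows, so rows that do not move let the fingers close. It gives the time, the measured TCP pose, the force and the opening at its end, in the units of the state.
- manip.get_state(): the state, without advancing time (a new reading comes with each control period).
- eyes.get_image(name): name is "side" or "top"; returns (picture, depth): 384x512x3 uint8, red, green, blue; 384x512 float32, m along the optical axis (not along the pixel's ray), 0 where there is no reading.
- eyes.get_calibration(name): a dict with "camera_matrix" (3x3 intrinsics, pixels), "rvec" (rotation vector, rad) and "tvec" (3), from world to camera coordinates, as OpenCV has them. Camera axes: x right, y down, z forward; pixel columns grow to the right and rows downward; lengths in m; the calibration is good to about 2 mm. A picture is of the moment at which its call begins. get_calibration takes no time and is no camera call.
- manip.sign_off(): hands the job in, once; it reports no verdict.
The state is a dict: "clock": time; "qpos": joint angles; "qd": joint speeds; "effort": joint torques, N m; "position": TCP position; "ee_rot": TCP orientation; "contact_force": force on the tool from outside, world axes, zero at the start; "moment": the same for the moment, N m; "width": finger opening in m.
Only numpy, scipy, OpenCV 4.12 (cv2) and the standard library are available. Lean on these libraries where they do the work, as an engineer would, in place of code of your own. Each camera call takes 0.05 s, during which the arm holds its last target.

TASK

Take the slide carrier with the orange grip out of the tray and bring it, glass side down, to the sloping sampling stage whose lamp on the instrument is green; the stage with the red lamp is still purging. The stages are locked at whatever slope the last user left, so feel for it: tilt the carrier until it lies flush on both rubber strips, centred over the gas opening and square to the stage, and press it on lightly, as one treats glass. There is no clip: finish with the gripper still holding the carrier pressed there for the reading, and leave the other things on the bench where they are.

Things in the scene. Friction and masses are not known exactly. Their poses are not given: they have to be found in the camera images.
- sample_grip (a point): Sample carrier, ORANGE grip, about 110 g: dark blue frame 70 mm long (x), 46 wide (y), 6 thick, a glass slide flush in its flat underside; upright grip on its back 40 long (x), 12 thick (y), 42 high. Point: middle of the grip, 27 mm above the underside, over the frame's middle; z up out of the grip. Lies flat, grip up, on the tray's floor. Either end may go uphill.
- blank_grip (a point): A like carrier with a GREY grip (the blank), in the other place of the same tray; same point and axes. Bystander.
- tray: White carrier tray, 200 mm (x) by 110 mm (y), floor 4 mm thick, rim 8 mm high; the two carriers lie end to end in it, 92 mm between their middles. Fixed. Origin at the centre of its underside. It stands on the robot's left or right.
- lamp_green: GREEN status lamp, a 28 mm dome on the front edge of the top of the instrument's housing, 170 mm up and 165 mm behind the hinge line of the stage it belongs to (the other stage is 210 mm to the side). This stage is ready.
- lamp_red: RED status lamp, alike, behind the other stage, which is purging.
- left_hinge (a point): Mid-point of the left stage's hinge line (robot's left, larger y), 55 mm above the bench. Fixed to the instrument: x points into it (away from the robot), y along the hinge. The stage is an aluminium plate 86 mm wide, 100 mm deep, hinged at its front edge, rising away from the robot. Its slope, 20 to 40 degrees from level, is not known and differs between stages; locked, it does not give.
- right_hinge (a point): The same point and axes for the right stage (smaller y). Both stages: two soft rubber strips across the face (76 mm in y, 10 mm broad, 3 mm proud; each gives 1 mm per 5 N) have their middles 17 and 75 mm up the slope from the hinge line; the plane of their tops passes through the hinge line at any slope. The gas opening (dark, 20 mm, steel ring) is 46 mm up the slope.
- source: The ion source that carries both stages (hinge points 210 mm apart), fixed. Origin: centre under it, 135 mm behind the hinge line; x as at the hinge points. White and teal housing, 170 mm high, 400 wide, begins 135 mm behind the hinge line. On each stage's sides, 46 mm or more from its middle: cheeks, steel quadrants up to 120 mm above the bench, black lock knob.
- timer: White bench timer, 66 by 60 by 23 mm, between robot and instrument. Origin at the centre of the underside. Bystander.
- tweezers: Steel tweezers, 120 mm long, lying flat, 8 mm high. Bystander.
- jar: Small amber jar with white cap, 36 mm wide, 45 mm high. Origin under its centre. Bystander.
- amber: Amber bottle, 68 mm wide, 150 mm high, black cap, left of the instrument. Bystander.
- solvent: Clear glass bottle with orange cap, 84 mm wide, 170 mm high, right of the instrument. Bystander.
- tip_box: Blue pipette-tip box with clear lid, 82 by 122 by 64 mm, far left. Bystander.
- vial_rack: Blue rack of 2 ml vials, 160 by 90 mm, 44 mm high, on the side opposite the tray. Fixed.
There are look-alikes about, which are no part of the job. What is shaped like the part that bears sample_grip but purple or yellow is not meant.

How it is judged:
On the way:
1. the carrier with the orange grip is lifted out of the tray by the gripper (height (world z) of sample_grip above 0.1 m and contact force between the fingers and sample above 1 N), for 0.2 s.
At the end, for the whole second after the job is handed in: Gripper holds the orange carrier still (over 2 N), glass down, on the green-lamp stage: over 0.7 N on each rubber strip, square and level to the hinge within 0.09 rad, centred within 10 mm sideways and about 7 mm along the slope; no bystander moved 20 mm; never pressed over 30 N (((horizontal distance between left_hinge and lamp_green below 0.21 m and contact force between sample and left_low_strip above 0.7 N and contact force between sample and left_high_strip above 0.7 N and angle between the y axis of sample_grip and the y axis of left_hinge, either way round below 0.09 rad and y of sample_grip in the frame of left_hinge between -0.01 and 0.01 m and distance between sample_grip and left_hinge between 0.0465 and 0.0605 m and x of sample_grip in the frame of left_hinge above 0 m) or (horizontal distance between right_hinge and lamp_green below 0.21 m and contact force between sample and right_low_strip above 0.7 N and contact force between sample and right_high_strip above 0.7 N and angle between the y axis of sample_grip and the y axis of right_hinge, either way round below 0.09 rad and y of sample_grip in the frame of right_hinge between -0.01 and 0.01 m and distance between sample_grip and right_hinge between 0.0465 and 0.0605 m and x of sample_grip in the frame of right_hinge above 0 m)) and contact force between the fingers and sample above 2 N and angle between sample_grip's own z axis and vertical below 0.87 rad and linear speed of sample below 0.02 m/s and distance of each of blank_grip, amber, solvent, timer, tweezers, jar, tip_box from where it was at the start of the episode below 0.02 m); the arm keeps its last pose, push and grip.
It fails at once if the carrier is pressed on a stage with more than 30 N (contact force between sample and left_stage above 30 N or contact force between sample and right_stage above 30 N).
It fails at once if a bystander is moved by more than 20 mm (distance of any of blank_grip, amber, solvent, timer, tweezers, jar, tip_box from where it was at the start of the episode above 0.02 m).
It also fails if it takes over 67 s, if anything falls off the work surface, if the arm or the gripper's body presses on something with over 40 N, if the wrist force passes 120 N, or if a joint passes its speed limit or range.

## Working session

There is one attempt and no reset: what is moved stays moved. The work goes in short steps, Python scripts to look and compute and a tool call to move; the robot and the scene stay as the last step left them, time stands still between calls to the robot, and variables do not carry over. Pictures are saved under pics/ and viewed, and the job is handed in when it is done.

Besides the shell and the picture viewer there is one more tool, called after "Request:" as a command line: name --argument value ..., lists and objects as JSON in quotes. servo_tool: Moves the arm, as the interface text tells. Its arguments: {"type":"object","properties":{"deltas":{"type":"array","items":{"type":"number"}},"jaw":{"type":"number"},"grip_force":{"type":"number"}},"required":["deltas"]}

```bash
mkdir -p pics; python3 - <<'E'
from rig import manip, eyes
import cv2, numpy as np
print(manip.get_state())
for n in ("side","top"):
    p,d=eyes.get_image(n); c=eyes.get_calibration(n)
    np.savez(f"{n}0.npz",p=p,d=d,K=c["camera_matrix"],r=c["rvec"],t=c["tvec"])
    cv2.imwrite(f"pics/{n}0.png",cv2.resize(p[:,:,::-1],(800,600),interpolation=cv2.INTER_CUBIC))
    print(n,c)
E
```

```text
{'clock': 0.0, 'qpos': array([ 1.02499258e+00,  2.76631113e-01,  1.50616543e+00, -4.68242307e-05,
        1.36070417e+00, -1.21001856e-01]), 'qd': array([ 0.00076021, -0.00138667,  0.00064251, -0.00085277,  0.00011754,
        0.00057077]), 'effort': array([ 5.64604397e-04, -4.16771686e+01, -2.45799476e+01, -2.40059071e-04,
        1.10100769e-02, -2.98179444e-06]), 'position': array([0.23671671, 0.52341513, 0.23040626]), 'ee_rot': array([-2.90583997e-04,  2.10802605e-01,  9.77528184e-01, -9.08987061e-04]), 'contact_force': array([ 0.31151162, -0.18181469,  0.15231349]), 'moment': array([-0.01029013,  0.01828753,  0.01680017]), 'width': 0.08567947392433221}
side {'camera_matrix': array([[372.07913336,   0.        , 261.68237953],
       [  0.        , 372.07913336, 189.97851511],
       [  0.        ,   0.        ,   1.        ]]), 'rvec': array([ 2.02500717, -0.32273176,  0.21699472]), 'tvec': array([-0.46547172,  0.20058249,  0.90231413])}
top {'camera_matrix': array([[384.80133999,   0.        , 254.93909225],
       [  0.        , 384.80133999, 193.50406757],
       [  0.        ,   0.        ,   1.        ]]), 'rvec': array([ 2.11142518, -2.15147603,  0.13907998]), 'tvec': array([0.04820741, 0.49649414, 1.19625891])}
```

View pics/side0.png

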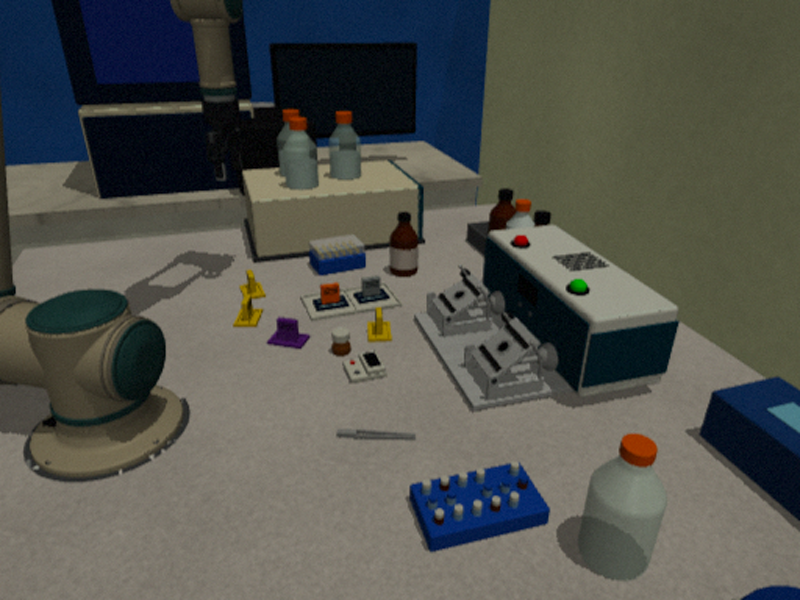

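View pics/top0.png

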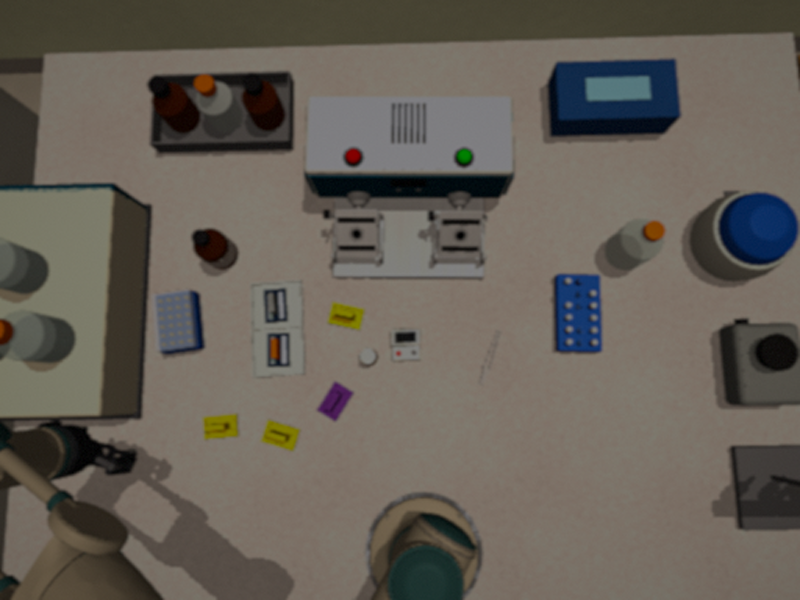

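In the side view, the orange grip is in the tray at (330,293) and the grey one at (371,287). The lamps are red at (521,241) and green at (578,287). In the top view, orange is at (277,350), grey at (275,305), red at (353,157), and green at (464,157), behind the right stage at (460,237). Possible look-alikes in the top view: grey blank (275,305), yellow (347,316), (220,427) and (281,434), and purple (335,401). I choose the orange one in the tray at (277,350) and will check it in a close crop.

```bash
cat > h.py <<'E'
import numpy as np, cv2
def load(n,k=0):
    z=np.load(f"{n}{k}.npz"); R=cv2.Rodrigues(z["r"])[0]; return z["p"],z["d"],z["K"],R,z["t"].ravel()
def cloud(n,k=0):
    p,d,K,R,t=load(n,k); h,w=d.shape; u,v=np.meshgrid(np.arange(w),np.arange(h))
    pc=np.stack([(u-K[0,2])/K[0,0]*d,(v-K[1,2])/K[1,1]*d,d],-1)
    return (pc-t)@R, p, d   # R^T (pc - t)
def rayplane(n,uv,z,k=0):
    p,d,K,R,t=load(n,k); uv=np.atleast_2d(uv).astype(float)
    r=np.c_[(uv[:,0]-K[0,2])/K[0,0],(uv[:,1]-K[1,2])/K[1,1],np.ones(len(uv))]@R
    c=-R.T@t; s=(z-c[2])/r[:,2]; return c+r*s[:,None]
E
python3 - <<'E'
from h import *
for n in("top","side"):
    X,p,d=cloud(n); hsv=cv2.cvtColor(p,cv2.COLOR_RGB2HSV); H,S,V=[hsv[...,i].astype(int) for i in range(3)]
    ms={"red":((H<4)|(H>176))&(S>150)&(V>90),"green":(H>50)&(H<70)&(S>150)&(V>60),"orange":(H>=3)&(H<18)&(S>170)&(V>110)}
    print(n, "cam", )
    for k,m in ms.items():
        c,l,st,ce=cv2.connectedComponentsWithStats(m.astype(np.uint8))
        for i in range(1,c):
            if st[i,4]>8: print(k,ce[i].round(1),st[i,4],np.median(X[l==i],0).round(4))
    
def crop(n,x0,y0,w,h,s,f):
    p=load(n)[0]; c=p[y0:y0+h,x0:x0+w,::-1]; c=cv2.convertScaleAbs(c,alpha=1.6); cv2.imwrite(f,cv2.resize(c,None,fx=s,fy=s,interpolation=cv2.INTER_CUBIC))
crop("top",150,170,60,80,7,"pics/c_tray_t.png"); crop("side",185,165,80,45,9,"pics/c_tray_s.png")
crop("top",195,120,125,65,6,"pics/c_st_t.png"); crop("side",260,165,110,100,6,"pics/c_st_s.png")
E
```

```text
top cam
red [225.4  99. ] 57 [0.7565 0.1183 0.1879]
green [296.7  99.4] 65 [ 0.7502 -0.0914  0.1875]
orange [130.   52.6] 88 [0.9306 0.4175 0.1523]
orange [418.9 146.9] 100 [ 0.6031 -0.4391  0.1714]
orange [  0.3 210.4] 11 [0.4237 0.6596 0.3319]
orange [174.9 222.5] 34 [0.4079 0.2922 0.0521]
side cam
red [333.2 153. ] 37 [0.7555 0.1128 0.1838]
green [370.  182.4] 68 [ 0.7482 -0.0977  0.1823]
orange [185.6  70.7] 19 [0.4189 0.7855 0.3303]
orange [219.3  71.9] 21 [0.548  0.7275 0.3305]
orange [189.5  75.8] 31 [0.4209 0.6678 0.3305]
orange [334.6 128.7] 29 [0.9298 0.4123 0.1522]
orange [210.5 182.4] 22 [0.4077 0.2905 0.051 ]
orange [214.2 189.9] 10 [0.4184 0.2906 0.0196]
orange [409.1 284.8] 253 [ 0.6036 -0.4403  0.1699]
```

View pics/c_tray_t.png

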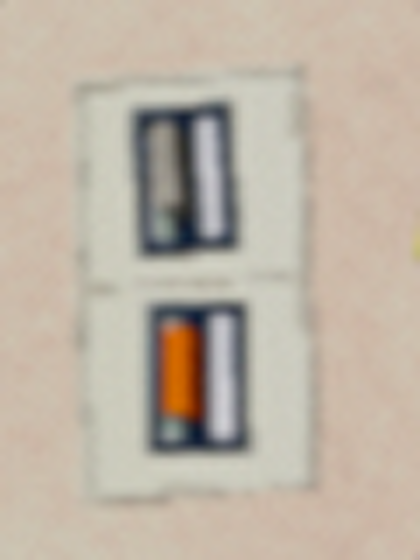

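View pics/c_tray_s.png

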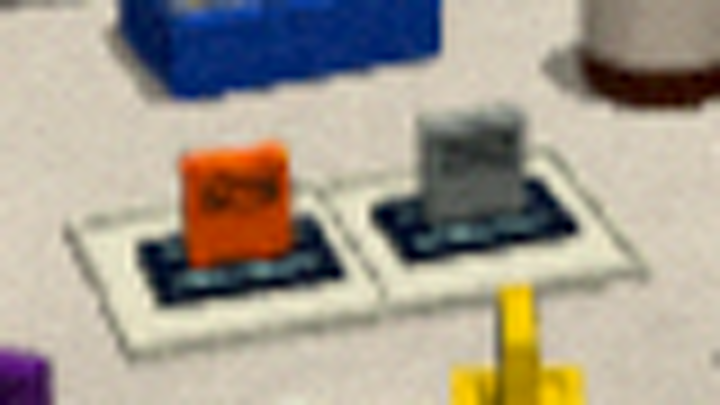

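View pics/c_st_t.png

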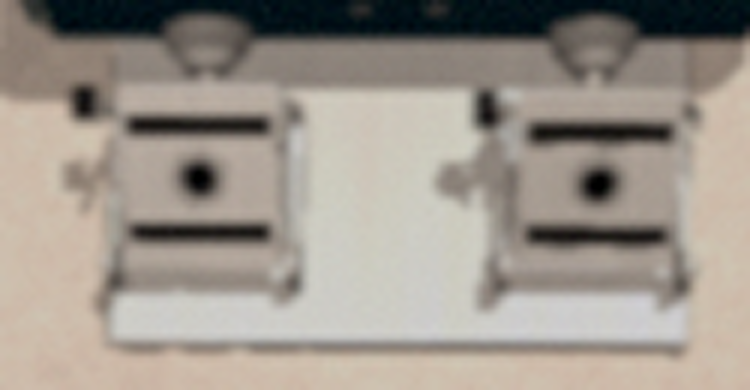

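View pics/c_st_s.png

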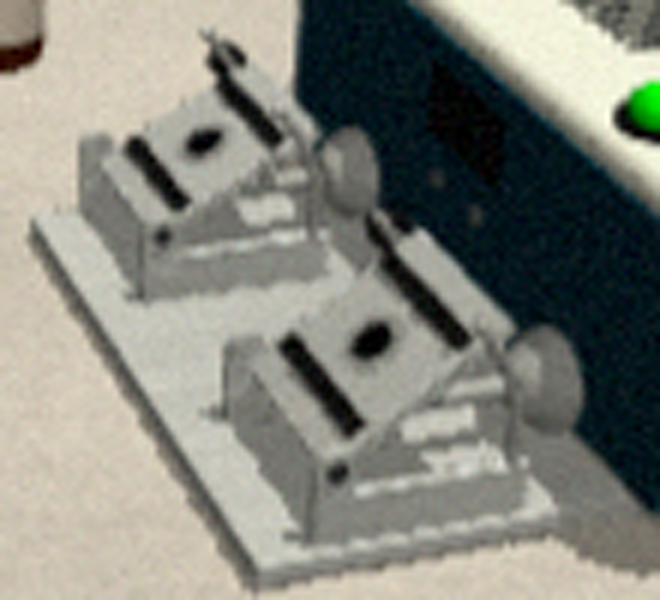

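The crops confirm the orange grip in the lower tray place, its long side along y (crop (180,370)), and the grey one above it. The green lamp stands behind the right stage. Next I'll measure the poses.

```bash
python3 - <<'E'
from h import *
R0=lambda a:np.degrees(a)
# carrier
X,p,d=cloud("top"); hsv=cv2.cvtColor(p,cv2.COLOR_RGB2HSV).astype(int); H,S,V=[hsv[...,i] for i in range(3)]
m=(H<18)&(S>140)&(V>70); m[:, :150]=0; m[:,200:]=0; m[:200]=0; m[250:]=0
ys,xs=np.nonzero(m); print("orange top n",len(xs))
Q=X[m]; top=Q[Q[:,2]>0.045]; print("toppts",len(top), top.min(0).round(4),top.max(0).round(4),top.mean(0).round(4))
P=rayplane("top",np.c_[xs,ys],0.052); r=cv2.minAreaRect((P[:,:2]*1000).astype(np.float32)); print("grip rect ray",r)
X2,p2,_=cloud("side"); hs=cv2.cvtColor(p2,cv2.COLOR_RGB2HSV).astype(int)
m2=(hs[...,0]<18)&(hs[...,1]>140)&(hs[...,2]>60); m2[:,:195]=0;m2[:,230:]=0;m2[:170]=0;m2[205:]=0
Q=X2[m2]; print("side orange",len(Q),np.percentile(Q,[3,50,97],axis=0).round(4))
# frames dark blue
m3=(H>95)&(H<135)&(S>70)&(V<75)
for (y0,y1,nm) in((180,211,"grey"),(211,240,"orange")):
    mm=m3.copy(); mm[:, :160]=0; mm[:,190:]=0; mm[:y0]=0; mm[y1:]=0
    ys,xs=np.nonzero(mm); P=rayplane("top",np.c_[xs,ys],0.010); print(nm,len(xs),cv2.minAreaRect((P[:,:2]*1000).astype(np.float32)),P.mean(0))
# tray: pixels white in region
mt=(S<45)&(V>105); mt[:, :155]=0; mt[:,205:]=0; mt[:170]=0; mt[250:]=0
c,l,st,ce=cv2.connectedComponentsWithStats(mt.astype(np.uint8)); 
print([ (st[i],) for i in range(1,c) if st[i,4]>50])
# stage strips
for n,boxes in (("top",{"L":(212,134,45,30),"R":(278,134,34,30)}),("side",{"R":(303,207,40,40),"L":(277,176,35,30)})):
    X,p,d=cloud(n); V=p.max(2)
    for k,(x,y,w,h) in boxes.items():
        m=np.zeros(V.shape,bool); m[y:y+h,x:x+w]=V[y:y+h,x:x+w]<45
        c,l,st,ce=cv2.connectedComponentsWithStats(m.astype(np.uint8))
        for i in range(1,c):
            if st[i,4]>10: 
                Q=X[l==i]; print(n,k,ce[i].round(1),st[i,4],np.median(Q,0).round(4), np.percentile(Q,[2,98],axis=0).round(3).tolist())
E
```

```text
orange top n 60
toppts 47 [0.3092 0.0129 0.0463] [0.4254 0.2989 1.2586] [0.4057 0.2875 0.0783]
grip rect ray ((406.4276123046875, 292.19158935546875), (38.053314208984375, 12.693425178527832), 0.8003848791122437)
side orange 136 [[0.3893 0.2851 0.0096]
 [0.4081 0.2905 0.0316]
 [0.4261 0.2963 0.0526]]
grey 16 ((502.1720275878906, 298.31005859375), (60.41729736328125, 9.904474258422852), 0.8460404872894287) [0.49591948 0.29944738 0.01      ]
orange 15 ((408.1323547363281, 295.34649658203125), (62.39332962036133, 13.153250694274902), 0.7547062039375305) [0.40689995 0.29421426 0.01      ]
[(array([ 155,  170,   50,   80, 2855], dtype=int32),)]
top L [227.5 140.5] 44 [0.6592 0.1194 0.0935] [[0.607, 0.077, 0.087], [0.661, 0.154, 0.26]]
top L [227.9 149.3] 18 [0.6353 0.121  0.0773] [[0.629, 0.115, 0.071], [0.641, 0.127, 0.081]]
top L [227.7 158.5] 43 [0.6077 0.1225 0.0636] [[0.606, 0.09, 0.059], [0.612, 0.155, 0.068]]
top R [294.8 141.5] 45 [ 0.6479 -0.0893  0.1013] [[0.605, -0.121, 0.098], [0.65, -0.047, 0.244]]
top R [294.2 150.2] 19 [ 0.6253 -0.0871  0.0825] [[0.62, -0.093, 0.077], [0.63
[... 183 characters left out ...]
 0.095], [0.652, -0.05, 0.103]]
side R [339.7 209.3] 36 [ 0.7229 -0.0159  0.0598] [[0.721, -0.029, 0.054], [0.725, 0.012, 0.073]]
side R [321.6 221.3] 28 [ 0.6257 -0.0863  0.0819] [[0.62, -0.095, 0.077], [0.632, -0.078, 0.087]]
side R [313.2 229. ] 72 [ 0.6015 -0.0903  0.065 ] [[0.598, -0.123, 0.06], [0.606, -0.053, 0.068]]
side L [300.7 182.6] 49 [0.6585 0.1233 0.092 ] [[0.655, 0.087, 0.086], [0.668, 0.179, 0.095]]
side L [310.2 179.1] 19 [0.7296 0.1973 0.0609] [[0.728, 0.19, 0.049], [0.731, 0.208, 0.072]]
side L [293.4 188.2] 18 [0.6347 0.1213 0.0764] [[0.629, 0.115, 0.072], [0.641, 0.132, 0.082]]
side L [285.6 193.5] 44 [0.6094 0.1208 0.0629] [[0.605, 0.088, 0.058], [0.614, 0.156, 0.066]]
```

```bash
cat >> h.py <<'E'
from scipy.spatial.transform import Rotation as Ro
def target_down(phi):
    return np.c_[[-np.cos(phi),-np.sin(phi),0],[-np.sin(phi),np.cos(phi),0],[0,0,-1]]
def stageR(th,psi):
    u=np.array([np.cos(th)*np.cos(psi),np.cos(th)*np.sin(psi),np.sin(th)]); y=np.array([-np.sin(psi),np.cos(psi),0]); n=np.cross(u,y)
    return np.c_[-u,y,-n],u,y,n
def toolR(s):
    w,x,y,z=s["ee_rot"]; return Ro.from_quat([x,y,z,w]).as_matrix()
def delta(s,pos,Rt):
    R=toolR(s); rv=Ro.from_matrix(R.T@Rt).as_rotvec(degrees=True)
    return (R.T@(np.array(pos)-s["position"])*100).round(2), rv.round(2), (Rt.T@(np.array(pos)-s["position"])*100).round(2)
E
python3 - <<'E'
from h import *
from rig import manip
C=rayplane("top",[(160.7,181.5),(192.4,179.6),(163.1,240.6),(194.8,238.8)],0.012); print(C.round(4))
print("yaw from left,right edges",[np.degrees(np.arctan2(*(C[a]-C[b])[[1,0]])) for a,b in((0,2),(1,3))], C.mean(0))
X2,p2,_=cloud("side"); hs=cv2.cvtColor(p2,cv2.COLOR_RGB2HSV).astype(int)
m2=(hs[...,0]<18)&(hs[...,1]>140)&(hs[...,2]>60); m2[:,:195]=0;m2[:,230:]=0;m2[:170]=0;m2[205:]=0
Q=X2[m2]; Q=Q[(Q[:,2]>.015)&(Q[:,2]<.046)]; a=np.polyfit(Q[:,0],Q[:,1],1); print("face slope deg",np.degrees(np.arctan(a[0])),len(Q),"face y at x=.407",np.polyval(a,.407))
s=manip.get_state(); print(delta(s,[.407,.2915,.13],target_down(np.radians(2))))
E
```

```text
[[0.5481 0.3511 0.012 ]
 [0.5522 0.2457 0.012 ]
 [0.3533 0.3393 0.012 ]
 [0.3573 0.2364 0.012 ]]
yaw from left,right edges [np.float64(3.46680902490768), np.float64(2.7359175714935526)] [0.45274463 0.293107   0.012     ]
face slope deg 1.399692912649609 87 face y at x=.407 0.2899630111117556
(array([-25.08, -14.11,  10.07]), array([ -0.09,  -0.03, -26.34]), array([-16.21, -23.78,  10.05]))
```

Request:
servo_tool --deltas '[0,0,0,0,0,-6.6,0,0,0,0,0,-6.6,0,0,0,0,0,-6.6,0,0,0,0,0,-6.6,-2.7,-4,0,0,0,0,-2.7,-4,0,0,0,0,-2.7,-4,0,0,0,0,-2.7,-4,0,0,0,0,-2.7,-4,0,0,0,0,-2.7,-3.8,0,0,0,0,0,0,0,0,0,0,0,0,0,0,0,0]' --jaw 5.0 --grip_force 30

```text
clock: 1.3
position: [0.4158, 0.2863, 0.2245]
ee_rot: [-0.004, -0.03, 1.0, -0.004]
contact_force: [-0.7, -0.3, -0.7]
width: 0.0497
```

```bash
python3 - <<'E'
from h import *
from rig import manip
s=manip.get_state(); print(s["clock"],s["position"],s["width"],s["qpos"].round(2),delta(s,[.407,.293,.12],target_down(np.radians(2))))
E
```

```text
1.3 [0.41583248 0.28633913 0.22448662] 0.049650090118239565 [ 0.47  0.18  1.65 -0.    1.32 -1.16] (array([ 0.76,  0.8 , 10.45]), array([-0.44, -0.44,  1.42]), array([ 0.86,  0.7 , 10.45]))
```

Request:
servo_tool --deltas '[0.4,0.4,2,-0.4,-0.4,1.4,0.4,0.3,2,0,0,0,0,0,3,0,0,0,0,0,3,0,0,0,0,0,2,0,0,0,0,0,0,0,0,0,0,0,0,0,0,0]'

```text
clock: 2.0
position: [0.402, 0.3004, 0.1012]
ee_rot: [-0.0, -0.022, 1.0, 0.001]
contact_force: [0.6, 0.5, -0.1]
width: 0.0498
```

```bash
cat > look.py <<'E'
import sys
from h import *
from rig import manip, eyes
k=sys.argv[1]
for n,b in (("top",[int(a) for a in sys.argv[2].split(",")]),("side",[int(a) for a in sys.argv[3].split(",")])):
    p,d=eyes.get_image(n); c=eyes.get_calibration(n)
    np.savez(f"{n}{k}.npz",p=p,d=d,K=c["camera_matrix"],r=c["rvec"],t=c["tvec"])
    x,y,w,h=b; cv2.imwrite(f"pics/{n}_{k}.png",cv2.resize(cv2.convertScaleAbs(p[y:y+h,x:x+w,::-1],alpha=1.6),None,fx=5,fy=5,interpolation=cv2.INTER_CUBIC))
E
python3 look.py 1 135,160,90,100 170,110,110,100
python3 - <<'E'
from h import *
from rig import manip
s=manip.get_state(); print(s["clock"],s["position"],s["width"],s["contact_force"],delta(s,[.407,.293,.016],target_down(np.radians(2))))
E
```

```text
2.1 [0.40261673 0.30027247 0.1018543 ] 0.05043366022198379 [0.16772688 0.16179826 0.97615821] (array([-0.4 , -0.77,  8.58]), array([0.2 , 0.03, 0.47]), array([-0.41, -0.74,  8.59]))
```

View pics/side_1.png

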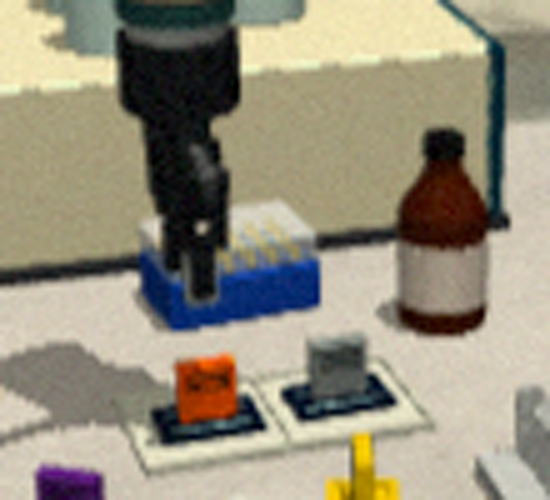

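View pics/top_1.png

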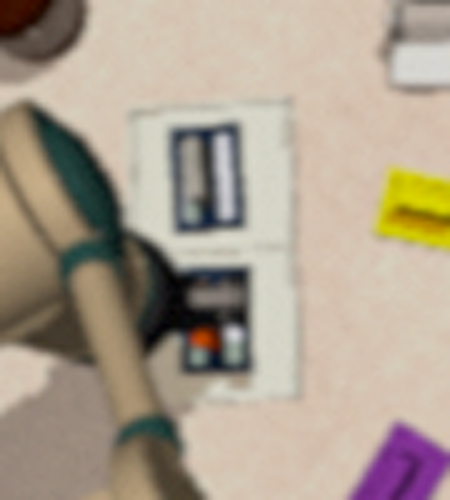

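The gripper (side crop (200,290)) stands over the orange grip (205,390), slightly far in y. I'll correct that, then descend.

Request:
servo_tool --deltas '[-0.4,-0.75,0,0,0,0,0,0,0,0,0,0,0,0,2,0,0,0,0,0,2,0,0,0,0,0,1,0,0,0,0,0,0,0,0,0,0,0,0,0,0,0]'

```text
clock: 2.8
position: [0.4132, 0.2946, 0.0571]
ee_rot: [0.007, -0.021, 1.0, 0.005]
contact_force: [0.5, 0.6, -0.1]
width: 0.05
```

```bash
python3 - <<'E'
from h import *
from rig import manip
s=manip.get_state(); print(s["clock"],s["position"],s["width"],s["contact_force"],delta(s,[.407,.293,.017],target_down(np.radians(2))))
E
```

```text
2.8 [0.41321051 0.29461305 0.05705928] 0.0499733556343592 [ 0.46373562  0.5593391  -0.12244735] (array([ 0.68, -0.17,  4.  ]), array([0.56, 0.8 , 0.38]), array([ 0.63, -0.14,  4.01]))
```

Request:
servo_tool --deltas '[0.5,-0.1,1,0.5,0.7,0.3,0,0,1,0,0,0,0,0,0,0,0,0,0,0,0,0,0,0]'

```text
clock: 3.2
position: [0.4092, 0.2941, 0.0371]
ee_rot: [0.002, -0.018, 1.0, 0.001]
contact_force: [-0.6, -0.3, 0.2]
width: 0.0496
```

```bash
cat > st.py <<'E'
from h import *
from rig import manip
s=manip.get_state(); print(s["clock"],s["position"],s["width"],s["contact_force"],delta(s,[.407,.293,.017],target_down(np.radians(2))))
E
python3 st.py
```

```text
3.2 [0.40924494 0.29411849 0.03706479] 0.04955566541348066 [-0.63003526 -0.31448462  0.17040756] (array([ 0.24, -0.11,  2.01]), array([0.11, 0.22, 0.05]), array([ 0.23, -0.1 ,  2.01]))
```

Request:
servo_tool --deltas '[0.2,-0.1,1,0.1,0.2,0,0,0,0.5,0,0,0,0,0,0.3,0,0,0,0,0,0,0,0,0]'

```text
clock: 3.6
position: [0.4071, 0.293, 0.0175]
ee_rot: [0.0, -0.018, 1.0, -0.0]
contact_force: [-0.2, 0.3, 0.5]
width: 0.0499
```

```bash
python3 st.py; python3 look.py 2 135,160,90,100 170,130,110,90
```

```text
3.6 [0.40712651 0.29304451 0.0175233 ] 0.0499381180947876 [-0.17234468  0.25876526  0.47309557] (array([ 0.01, -0.  ,  0.05]), array([-0.  ,  0.  ,  0.06]), array([ 0.01, -0.  ,  0.05]))
```

View pics/side_2.png

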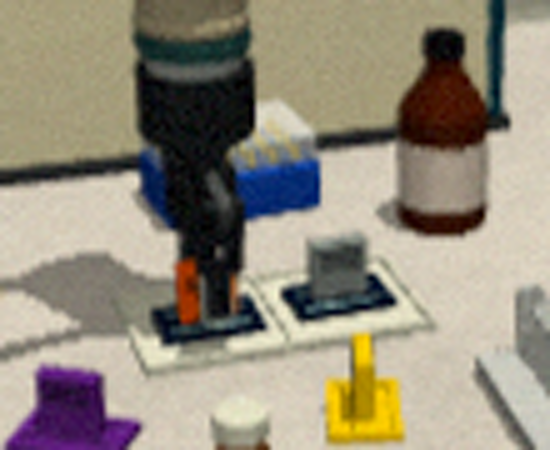

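Fingers straddle the orange grip (side crop (208,290)), so I'll close on it and lift.

Request:
servo_tool --deltas '[0,0,0,0,0,0,0,0,0,0,0,0,0,0,0,0,0,0,0,0,0,0,0,0,0,0,0,0,0,0,0,0,0,0,0,0,0,0,0,0,0,0,0,0,0,0,0,0]' --jaw 0.5 --grip_force 40

```text
clock: 4.5
position: [0.4079, 0.2934, 0.0185]
ee_rot: [0.001, -0.018, 1.0, 0.0]
contact_force: [0.3, 0.3, -0.5]
width: 0.0113
```

```bash
python3 st.py
```

```text
4.5 [0.40786325 0.29343273 0.01854129] 0.011344970795960167 [ 0.34139973  0.28976807 -0.46994975] (array([ 0.09, -0.04,  0.15]), array([0.05, 0.12, 0.06]), array([ 0.09, -0.04,  0.15]))
```

Request:
servo_tool --deltas '[0,0,-1,0,0,0,0,0,-1.5,0,0,0,0,0,-2,0,0,0,0,0,-3,0,0,0,0,0,-3,0,0,0,0,0,-3,0,0,0,0,0,-3,0,0,0,0,0,-2,0,0,0,0,0,0,0,0,0,0,0,0,0,0,0]'

```text
clock: 5.5
position: [0.406, 0.2925, 0.2154]
ee_rot: [0.001, -0.018, 1.0, 0.001]
contact_force: [0.4, -0.6, -1.8]
width: 0.0113
```

```bash
python3 look.py 3 110,140,130,120 150,80,130,120; python3 - <<'E'
from h import *
from rig import manip
s=manip.get_state(); print(s["clock"],s["position"],s["width"],s["contact_force"],s["qpos"].round(2))
th,psi=np.radians(37.3),-.032
Rt,u,y,n=stageR(th,psi); hinge=np.array([.5887,-.087,.055])
for g in (.1,.0145): print(delta(s,hinge+.046*u+g*n,Rt), hinge+.046*u+g*n)
E
```

```text
5.6 [0.4057843  0.29234244 0.21455272] 0.011301994659254092 [ 0.50638566  0.42305104 -1.23284957] [ 0.49  0.17  1.69 -0.    1.28 -1.12]
(array([-14.51, -38.41,   5.21]), array([  1.3 , -37.21,   3.75]), array([-10.44, -37.33,  14.51])) [ 0.56470523 -0.08623191  0.16242281]
(array([-19.67, -38.76,  12.02]), array([  1.3 , -37.21,   3.75]), array([-10.44, -37.33,  23.06])) [ 0.61649071 -0.08788961  0.09440983]
```

View pics/side_3.png

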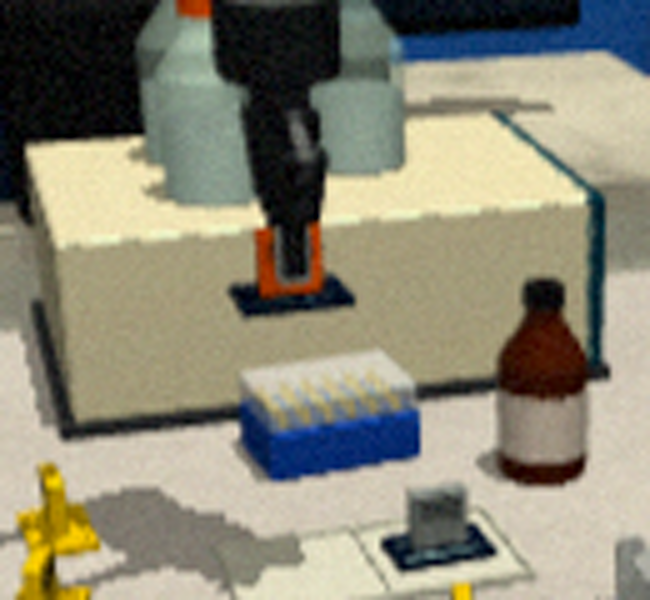

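Request:
servo_tool --deltas '[-1,-2.5,0,0,0,0.5,-1.2,-3.8,0,0,0,0.5,-1.2,-3.8,0,0,0,0.5,-1.2,-3.8,0,0,0,0.5,-1.2,-3.8,0,0,0,0.5,-1.2,-3.8,0,0,0,0.5,-1.2,-3.8,0,0,0,0.5,-1.2,-3.8,0,0,0,0,-1.2,-3.5,0,0,0,0,-1,-2.5,0,0,0,0,0,0,0,0,0,0,0,0,0,0,0,0]'

```text
clock: 6.8
position: [0.516, -0.0719, 0.193]
ee_rot: [-0.017, 0.013, 1.0, 0.001]
contact_force: [-0.7, 0.5, -0.7]
width: 0.0112
```

Request:
servo_tool --deltas '[0,0,0,0,-4,0,0,0,0,0,-6,0,0,0,0,0,-6,0,0,0,0,0,-6,0,0,0,0,0,-6,0,0,0,0,0,-5,0,0,0,0,0,-3,0,0,0,0,0,0,0,0,0,0,0,0,0]'

```text
clock: 7.7
position: [0.5064, -0.0581, 0.183]
ee_rot: [0.294, 0.009, 0.956, 0.004]
contact_force: [-0.6, -0.4, -1.1]
width: 0.0115
```

```bash
cat > st2.py <<'E'
from h import *
from rig import manip
import sys
s=manip.get_state(); print(s["clock"],s["position"],s["width"],s["contact_force"].round(2),s["moment"].round(3),s["qpos"].round(2))
th,psi=np.radians(float(sys.argv[1]) if len(sys.argv)>1 else 37.3),-.032
Rt,u,y,n=stageR(th,psi); hinge=np.array([.5887,-.087,.055])
R=toolR(s); print("tilt",np.degrees(np.arcsin(R[2,0]*-1)),"n-force",s["contact_force"]@n, "hinge frame u,y,n of TCP mm",[((s["position"]-hinge)@a*1000).round(2) for a in (u,y,n)])
g=float(sys.argv[2]) if len(sys.argv)>2 else .06
print(delta(s,hinge+.046*u+g*n,Rt), (hinge+.046*u+g*n).round(4))
E
python3 st2.py
```

```text
7.7 [ 0.50638049 -0.05807299  0.18301637] 0.011453320640278266 [-0.64 -0.39 -1.06] [-0.048  0.379 -0.01 ] [-0.42 -0.03  2.18  0.51  0.49 -2.37]
tilt 34.19091703739556 n-force -0.4666816148854568 hinge frame u,y,n of TCP mm [np.float64(11.39), np.float64(26.28), np.float64(152.25)]
(array([-3.94, -2.84,  8.97]), array([ 1.15, -3.11,  0.39]), array([-3.46, -2.63,  9.23])) [ 0.5889 -0.087   0.1306]
```

Request:
servo_tool --deltas '[-1,-0.9,1.5,0,0,0,-1,-0.9,1.5,0,0,0,-1,-0.8,1.5,0,0,0,-0.7,0,1.5,0,0,0,0,0,0,0,0,0]'

```text
clock: 8.2
position: [0.5764, -0.0825, 0.1545]
ee_rot: [0.294, 0.005, 0.956, 0.005]
contact_force: [0.5, 1.0, -0.9]
width: 0.0119
```

```bash
python3 st2.py
```

```text
8.2 [ 0.57636251 -0.08252728  0.15449463] 0.011913310465018055 [ 0.49  1.05 -0.88] [ 0.004  0.393 -0.001] [-0.41  0.13  2.1   0.59  0.42 -2.45]
tilt 34.139226701944665 n-force -0.9781345441579528 hinge frame u,y,n of TCP mm [np.float64(50.37), np.float64(4.08), np.float64(86.7)]
(array([ 0.29, -0.47,  2.68]), array([ 1.41, -3.17,  0.74]), array([ 0.44, -0.41,  2.67])) [ 0.5889 -0.087   0.1306]
```

Request:
servo_tool --deltas '[0.1,-0.2,0.8,0.7,-1.6,0.4,0.2,-0.2,0.8,0.7,-1.6,0.4,0,0,0.8,0,0,0,0,0,0,0,0,0,0,0,0,0,0,0]'

```text
clock: 8.7
position: [0.5916, -0.0839, 0.1353]
ee_rot: [0.321, 0.013, 0.947, -0.004]
contact_force: [0.5, 0.1, -0.7]
width: 0.0115
```

```bash
python3 st2.py 37.3 .0245
```

```text
8.7 [ 0.59156268 -0.08391956  0.13525203] 0.011476245046611848 [ 0.47  0.12 -0.67] [0.033 0.393 0.024] [-0.39  0.17  2.16  0.85  0.29 -2.7 ]
tilt 37.409119080002 n-force -0.8170837308600487 hinge frame u,y,n of TCP mm [np.float64(50.83), np.float64(3.17), np.float64(62.16)]
(array([ 0.49, -0.33,  3.76]), array([0.23, 0.11, 0.16]), array([ 0.48, -0.32,  3.77])) [ 0.6104 -0.0877  0.1024]
```

j6 has reached its limit. A half turn gives the same grasp and either end may go uphill, so I'll back off and turn +180° about tool z.

Request:
servo_tool --deltas '[0,0,-2,0,0,0,0,0,-2,0,0,0,0,0,0,0,0,7,0,0,0,0,0,8,0,0,0,0,0,8,0,0,0,0,0,8,0,0,0,0,0,8,0,0,0,0,0,8,0,0,0,0,0,8,0,0,0,0,0,8,0,0,0,0,0,8,0,0,0,0,0,0]'

```text
clock: 9.9
position: [0.5689, -0.0836, 0.1789]
ee_rot: [0.263, 0.576, 0.75, 0.19]
contact_force: [0.2, 0.0, -1.3]
width: 0.0119
```

```bash
sed -i 's/^g=/F=np.diag([-1,-1,1]); Rt=Rt@F if R[0,0]>-.2 else Rt\ng=/' st2.py; python3 st2.py 37.3 .08
```

```text
9.9 [ 0.56889166 -0.0836169   0.17888865] 0.011949232506543709 [ 0.24  0.01 -1.33] [ 0.041  0.397 -0.033] [-0.42  0.07  2.14  0.66  0.39 -1.23]
tilt 10.077698073482658 n-force -1.207281868849094 hinge frame u,y,n of TCP mm [np.float64(59.24), np.float64(2.75), np.float64(110.61)]
(array([ 0.12, -1.38,  3.05]), array([  0.43,  -0.53, 106.74]), array([-1.32,  0.27,  3.06])) [ 0.5768 -0.0866  0.1465]
```

Request:
servo_tool --deltas '[0,0,0,0,0,8,0,0,0,0,0,8,0,0,0,0,0,8,0,0,0,0,0,8,0,0,0,0,0,8,0,0,0,0,0,8,0,0,0,0,0,8,0,0,0,0,0,8,0,0,0,0,0,8,0,0,0,0,0,8,0,0,0,0,0,8,0,0,0,0,0,8,0,0,0,0,0,8,0,0,0,0,0,0,0,0,0,0,0,0]'

```text
clock: 11.4
position: [0.57, -0.0838, 0.1873]
ee_rot: [0.01, 0.945, -0.0, 0.327]
contact_force: [-0.5, 0.2, -1.8]
width: 0.0112
```

```bash
python3 st2.py 37.3 .0245
```

```text
11.4 [ 0.57004472 -0.0838082   0.18725898] 0.011160927285057643 [-0.45  0.19 -1.84] [-0.009  0.464  0.008] [-0.42  0.06  2.13  0.64  0.4   0.63]
tilt -38.1835735568041 n-force -1.1879992923177074 hinge frame u,y,n of TCP mm [np.float64(65.23), np.float64(2.59), np.float64(116.57)]
(array([-2.08,  0.2 ,  9.18]), array([-0.05, -0.9 ,  1.79]), array([-1.92,  0.26,  9.21])) [ 0.6104 -0.0877  0.1024]
```

Request:
servo_tool --deltas '[-0.6,0.1,1,0,-0.9,1.8,-0.6,0.1,1.5,0,0,0,-0.6,0,1.5,0,0,0,0,0,1.2,0,0,0,0,0,0,0,0,0,0,0,0,0,0,0]'

```text
clock: 12.0
position: [0.5885, -0.0874, 0.1316]
ee_rot: [0.006, 0.948, -0.012, 0.318]
contact_force: [0.0, 0.6, -1.0]
width: 0.0117
```

```bash
python3 st2.py 37.3 .0245;  python3 look.py 4 255,110,80,80 270,130,120,110
```

```text
12.0 [ 0.58846688 -0.08742222  0.13157788] 0.011723572689140954 [ 0.01  0.55 -0.97] [-0.011  0.41   0.005] [-0.4   0.17  2.16  0.86  0.29  0.43]
tilt -37.109999701148276 n-force -0.7645226009385995 hinge frame u,y,n of TCP mm [np.float64(46.23), np.float64(-0.43), np.float64(61.05)]
(array([-0.01, -0.04,  3.65]), array([0.02, 0.19, 0.41]), array([-0.02, -0.04,  3.65])) [ 0.6104 -0.0877  0.1024]
```

View pics/side_4.png

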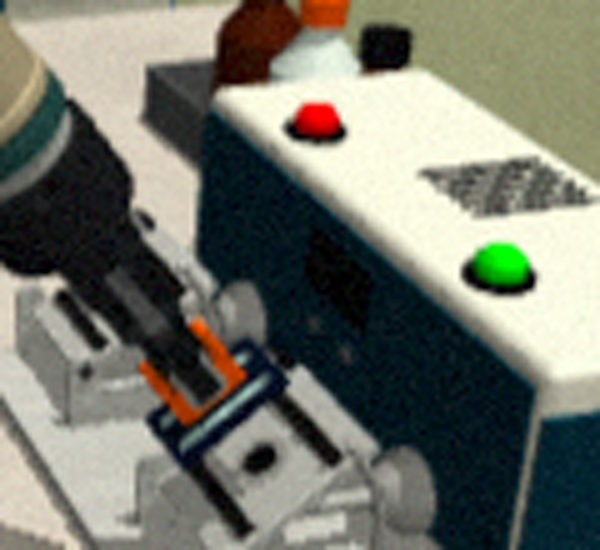

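View pics/top_4.png

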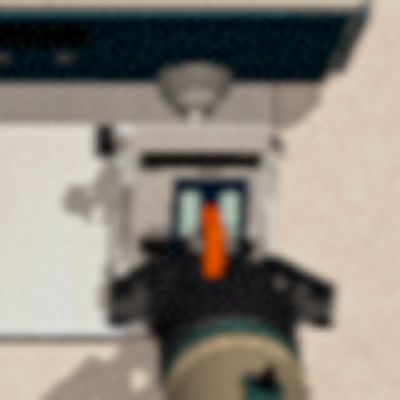

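The carrier hovers parallel over the right stage (side crop (215,400), stage opening (262,458)). The green lamp (500,265) is behind it. Descending.

Request:
servo_tool --deltas '[0,0,0.8,0,0.2,0.4,0,0,0.8,0,0,0,0,0,0.8,0,0,0,0,0,0.5,0,0,0,0,0,0,0,0,0,0,0,0,0,0,0]'

```text
clock: 12.7
position: [0.6078, -0.0893, 0.1136]
ee_rot: [0.008, 0.946, -0.014, 0.324]
contact_force: [-0.6, 0.2, -1.1]
width: 0.0113
```

```bash
python3 st2.py 37.3 .0185
```

```text
12.7 [ 0.60775132 -0.08927614  0.11358469] 0.011271909489266586 [-0.57  0.25 -1.06] [-0.003  0.464 -0.017] [-0.38  0.23  2.16  1.05  0.24  0.25]
tilt -37.83080852899311 n-force -0.49455225505552325 hinge frame u,y,n of TCP mm [np.float64(50.71), np.float64(-1.67), np.float64(35.02)]
(array([-0.49, -0.18,  1.65]), array([ 0.24, -0.53,  0.2 ]), array([-0.47, -0.17,  1.65])) [ 0.6141 -0.0878  0.0976]
```

Request:
servo_tool --deltas '[-0.3,-0.1,0.4,0.2,-0.5,0.2,-0.2,-0.1,0.4,0,0,0,0,0,0.4,0,0,0,0,0,0,0,0,0,0,0,0,0,0,0]'

```text
clock: 13.2
position: [0.6116, -0.0877, 0.1022]
ee_rot: [0.006, 0.947, -0.015, 0.321]
contact_force: [-0.3, 0.2, -1.2]
width: 0.0112
```

```bash
python3 st2.py 37.3 .0185
```

```text
13.2 [ 0.61157318 -0.08769686  0.10221067] 0.011222571114057502 [-0.31  0.2  -1.16] [ 0.055  0.391 -0.014] [-0.38  0.25  2.16  1.12  0.23  0.19]
tilt -37.43738183522869 n-force -0.7276491905460304 hinge frame u,y,n of TCP mm [np.float64(46.81), np.float64(0.04), np.float64(23.69)]
(array([-0.08,  0.  ,  0.52]), array([ 0.08, -0.14,  0.03]), array([-0.08,  0.  ,  0.52])) [ 0.6141 -0.0878  0.0976]
```

```bash
cat > avg.py <<'E'
from h import *
from rig import manip, eyes
import sys
F=[];M=[];P=[];T=[]
for i in range(10):
    s=manip.get_state(); F.append(s["contact_force"]);M.append(s["moment"]);P.append(s["position"]);T.append(toolR(s)); eyes.get_image("top")
th,psi=np.radians(float(sys.argv[1])),-.032
Rt,u,y,n=stageR(th,psi); hinge=np.array([.5887,-.087,.055]); B=np.c_[u,y,n]
f=np.mean(F,0);m=np.mean(M,0);p=np.mean(P,0);R=np.mean(T,0)
print("t",round(s["clock"],2),"F uyn",(f@B).round(2),"+-",(np.std(F,0)/3).round(2),"M uyn",(m@B).round(4),"+-",(np.std(M,0)/3).round(4))
print("TCP uyn mm",((p-hinge)@B*1000).round(2),"tilt",np.degrees(np.arcsin(R[2,0])).round(2),"yaw",np.degrees(np.arctan2(R[1,0],R[0,0])).round(2),"roll(y axis z)",np.degrees(R[2,1]).round(2),"w",s["width"],s["qpos"].round(2))
E
python3 avg.py 37.3
```

```text
t 13.65 F uyn [-0.71 -0.15 -0.82] +- [0.11 0.12 0.09] M uyn [ 0.0027  0.4001 -0.0072] +- [0.0131 0.0089 0.0093]
TCP uyn mm [4.687e+01 1.000e-02 2.377e+01] tilt 37.45 yaw -1.8 roll(y axis z) 0.09 w 0.01134930708636181 [-0.38  0.25  2.16  1.12  0.23  0.18]
```

Request:
servo_tool --deltas '[-0.1,0,0.4,0,-0.1,0,0,0,0.2,0,0,0,0,0,0.1,0,0,0,0,0,0,0,0,0]'

```text
clock: 14.1
position: [0.6153, -0.0879, 0.0955]
ee_rot: [0.006, 0.947, -0.015, 0.32]
contact_force: [-0.0, -0.7, -0.7]
width: 0.0119
```

```bash
python3 avg.py 37.3
```

```text
t 14.55 F uyn [-0.62  0.06 -0.9 ] +- [0.12 0.14 0.13] M uyn [ 0.0165  0.4081 -0.0086] +- [0.0063 0.0085 0.011 ]
TCP uyn mm [45.85 -0.07 16.28] tilt 37.35 yaw -1.79 roll(y axis z) 0.1 w 0.011210265692258017 [-0.37  0.27  2.16  1.17  0.22  0.13]
```

Request:
servo_tool --deltas '[0,0,0.1,0,0,0,0,0,0.1,0,0,0,0,0,0,0,0,0]'

```text
clock: 14.9
position: [0.6165, -0.088, 0.0945]
ee_rot: [0.006, 0.947, -0.015, 0.32]
contact_force: [-2.6, -0.7, 1.7]
width: 0.0116
```

```bash
python3 avg.py 37.3
```

```text
t 15.35 F uyn [-0.89 -0.22  2.57] +- [0.09 0.16 0.11] M uyn [ 0.012   0.5059 -0.0116] +- [0.0101 0.0105 0.0106]
TCP uyn mm [46.06 -0.13 14.6 ] tilt 37.39 yaw -1.78 roll(y axis z) 0.12 w 0.011449345289014494 [-0.37  0.27  2.16  1.19  0.22  0.12]
```

Contact reads 3.4 N with a moment arm of −29 mm, so only the low strip touches and the carrier is a bit too steep. I'll reduce the tilt in steps.

Request:
servo_tool --deltas '[0,0,0.03,0,-1,0,0,0,0,0,0,0]'

```text
clock: 15.6
position: [0.6167, -0.088, 0.0945]
ee_rot: [0.006, 0.95, -0.015, 0.312]
contact_force: [-1.5, -0.6, 2.2]
width: 0.0116
```

```bash
python3 avg.py 37.3
```

```text
t 16.05 F uyn [0.53 0.22 3.94] +- [0.1  0.18 0.25] M uyn [0.1312 0.1015 0.0101] +- [0.0109 0.0304 0.0171]
TCP uyn mm [46.21 -0.06 14.46] tilt 36.4 yaw -1.87 roll(y axis z) 0.07 w 0.011567698087233451 [-0.37  0.27  2.15  1.04  0.23  0.26]
```

```bash
python3 avg.py 37.3; python3 look.py 5 255,110,80,80 270,130,120,110
```

```text
t 16.55 F uyn [2.11 0.75 4.13] +- [0.11 0.18 0.24] M uyn [ 0.221  -0.1559 -0.0042] +- [0.0102 0.0195 0.0076]
TCP uyn mm [46.17 -0.07 14.41] tilt 36.39 yaw -1.88 roll(y axis z) 0.06 w 0.01118202370835089 [-0.37  0.27  2.15  1.04  0.23  0.26]
```

View pics/side_5.png

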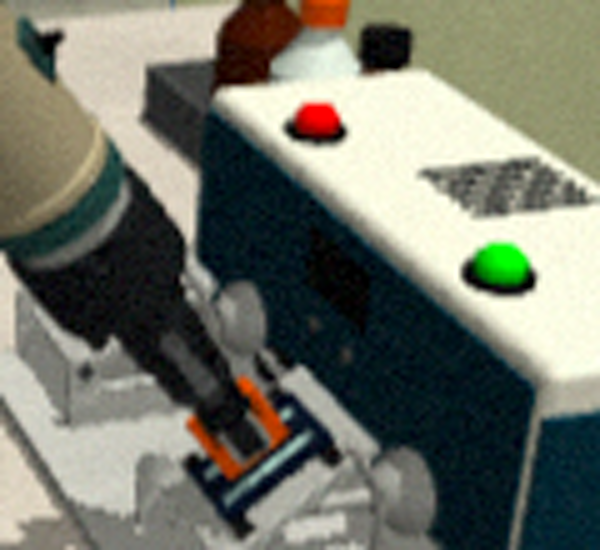

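View pics/top_5.png

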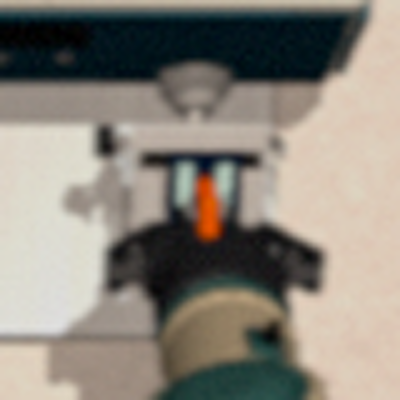

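```bash
python3 avg.py 37.3; python3 avg.py 37.3;python3 -c "
from rig import manip
s=manip.get_state(); print(s['effort'].round(2),s['qpos'].round(4),s['qd'].round(4))"
```

```text
t 17.15 F uyn [2.17 0.47 4.61] +- [0.12 0.15 0.11] M uyn [ 0.1854 -0.1997 -0.0205] +- [0.0097 0.0094 0.014 ]
TCP uyn mm [45.8  -0.1  14.38] tilt 36.36 yaw -1.88 roll(y axis z) 0.07 w 0.01116410843161004 [-0.37  0.27  2.15  1.04  0.23  0.26]
t 17.65 F uyn [2.26 0.41 4.68] +- [0.13 0.12 0.14] M uyn [ 0.1525 -0.2059 -0.0289] +- [0.0083 0.0094 0.0091]
TCP uyn mm [45.79 -0.11 14.37] tilt 36.36 yaw -1.88 roll(y axis z) 0.07 w 0.01123232712402792 [-0.37  0.27  2.15  1.04  0.23  0.26]
[-1.400e-01 -3.123e+01 -1.593e+01  4.800e-01 -8.200e-01 -2.000e-02] [-0.3688  0.2719  2.1465  1.0432  0.2265  0.2649] [-0.0017  0.0003 -0.0002 -0.0002 -0.0018 -0.0004]
```

Request:
servo_tool --deltas '[0.05,0,0.05,0,0.3,0,0,0,0,0,0,0]'

```text
clock: 17.9
position: [0.6165, -0.088, 0.0939]
ee_rot: [0.006, 0.949, -0.016, 0.314]
contact_force: [-3.4, 1.6, 7.6]
width: 0.0112
```

```bash
python3 avg.py 36.7; python3 avg.py 36.7
```

```text
t 18.35 F uyn [1.98 0.41 6.96] +- [0.26 0.23 0.21] M uyn [ 0.1555 -0.1332 -0.0288] +- [0.0069 0.0175 0.0115]
TCP uyn mm [45.59 -0.12 14.59] tilt 36.63 yaw -1.85 roll(y axis z) 0.09 w 0.010899191246486108 [-0.37  0.27  2.15  1.08  0.22  0.22]
t 18.85 F uyn [1.67 0.16 6.75] +- [0.1  0.2  0.09] M uyn [ 0.1648 -0.1282 -0.0481] +- [0.01   0.0117 0.0112]
TCP uyn mm [45.6  -0.12 14.59] tilt 36.63 yaw -1.85 roll(y axis z) 0.09 w 0.011682712683948045 [-0.37  0.27  2.15  1.08  0.22  0.22]
```

Request:
servo_tool --deltas '[0.08,0,0,0,0,0,0,0,0,0,0,0]'

```text
clock: 19.1
position: [0.6163, -0.088, 0.0941]
ee_rot: [0.006, 0.949, -0.016, 0.314]
contact_force: [-1.0, -0.4, 6.2]
width: 0.0115
```

```bash
python3 avg.py 36.7; python3 avg.py 36.7
```

```text
t 19.55 F uyn [1.86 0.26 5.32] +- [0.11 0.15 0.15] M uyn [ 0.1261 -0.1404 -0.0307] +- [0.009  0.0117 0.0083]
TCP uyn mm [45.53 -0.12 14.76] tilt 36.58 yaw -1.85 roll(y axis z) 0.1 w 0.011331672234830897 [-0.37  0.27  2.15  1.07  0.22  0.23]
t 20.05 F uyn [1.79 0.02 5.56] +- [0.23 0.13 0.15] M uyn [ 0.131  -0.1323 -0.0225] +- [0.0103 0.007  0.0116]
TCP uyn mm [45.52 -0.12 14.75] tilt 36.58 yaw -1.85 roll(y axis z) 0.09 w 0.011318686737358877 [-0.37  0.27  2.15  1.07  0.22  0.23]
```

Request:
servo_tool --deltas '[0.2,0,0.06,0,0.1,0,0,0,0,0,0,0]'

```text
clock: 20.3
position: [0.6165, -0.088, 0.0937]
ee_rot: [0.006, 0.949, -0.016, 0.313]
contact_force: [-2.0, 1.7, 8.7]
width: 0.0116
```

```bash
python3 avg.py 36.7; python3 avg.py 36.7
```

```text
t 20.75 F uyn [1.25 0.28 8.03] +- [0.25 0.24 0.19] M uyn [ 0.1426 -0.0852 -0.0275] +- [0.0133 0.0464 0.0098]
TCP uyn mm [45.53 -0.12 14.46] tilt 36.55 yaw -1.84 roll(y axis z) 0.12 w 0.01160920547525808 [-0.37  0.27  2.15  1.07  0.22  0.24]
t 21.25 F uyn [ 1.37 -0.25  8.29] +- [0.14 0.14 0.15] M uyn [ 0.1351 -0.0377 -0.0435] +- [0.0097 0.0088 0.0102]
TCP uyn mm [45.52 -0.11 14.46] tilt 36.55 yaw -1.84 roll(y axis z) 0.12 w 0.011383639472868527 [-0.37  0.27  2.15  1.07  0.22  0.24]
```

```bash
python3 look.py 6 255,110,80,80 290,180,70,60; python3 - <<'E'
from h import *
Rt,u,y,n=stageR(np.radians(36.7),-.032); h=np.array([.5887,-.087,.055]); B=np.c_[u,y,n]
for k in("top","side"):
    X,p,d=cloud(k,6); hs=cv2.cvtColor(p,cv2.COLOR_RGB2HSV).astype(int)
    L=(X-h)@B*1000
    box=(np.abs(L[...,1])<60)&(L[...,0]>-10)&(L[...,0]<110)&(L[...,2]>-10)&(L[...,2]<60)
    o=box&(hs[...,0]<18)&(hs[...,1]>140)&(hs[...,2]>60)
    f=box&(hs[...,0]>95)&(hs[...,0]<135)&(hs[...,1]>60)&(L[...,2]<15)
    for nm,m in(("orange",o),("blue",f)):
        print(k,nm,m.sum(),np.percentile(L[m],[2,50,98],axis=0).round(1).tolist())
E
```

```text
top orange 51 [[43.8, -8.5, 6.9], [60.5, -1.5, 47.5], [66.8, 4.8, 53.7]]
top blue 25 [[72.9, -23.8, 1.5], [77.7, -3.1, 6.6], [79.8, 19.8, 10.1]]
side orange 94 [[26.6, -9.0, 3.5], [56.6, -5.2, 24.6], [66.4, 19.0, 47.6]]
side blue 149 [[13.6, -24.5, -3.7], [46.3, -18.1, 4.8], [80.0, 20.6, 7.4]]
```

View pics/side_6.png

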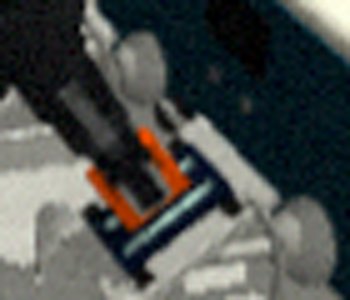

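View pics/top_6.png

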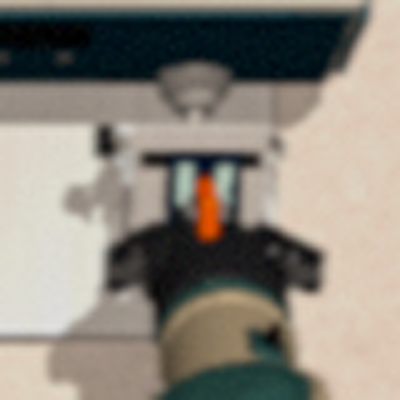

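The frame spans u 14–80 mm (centre about 46.5, target 46), with y centre about −2 mm. It lies on both strips, whose ends show at (93,215), (145,275) and (230,205) in the side crop. I'll make a last check of the force and the bystanders, then hand in.

```bash
python3 avg.py 36.7; python3 - <<'E'
from h import *
a=load("side",0)[0].astype(int);b=load("side",6)[0].astype(int)
df=(np.abs(a-b).max(2)>60).astype(np.uint8); df=cv2.morphologyEx(df,cv2.MORPH_OPEN,np.ones((2,2),np.uint8))
c,l,st,ce=cv2.connectedComponentsWithStats(df); print([(ce[i].round().tolist(),int(st[i,4])) for i in range(1,c) if st[i,4]>8])
from rig import manip
print(manip.sign_off())
E
```

```text
t 21.85 F uyn [ 1.42 -0.1   7.91] +- [0.17 0.13 0.15] M uyn [ 0.1107 -0.0478 -0.0341] +- [0.0075 0.0071 0.0096]
TCP uyn mm [45.53 -0.12 14.46] tilt 36.55 yaw -1.84 roll(y axis z) 0.12 w 0.011364145613561596 [-0.37  0.27  2.15  1.07  0.22  0.24]
[([166.0, 11.0], 771), ([104.0, 9.0], 14), ([167.0, 35.0], 762), ([222.0, 60.0], 280), ([98.0, 60.0], 140), ([136.0, 54.0], 34), ([142.0, 69.0], 130), ([158.0, 68.0], 16), ([120.0, 70.0], 18), ([94.0, 100.0], 641), ([176.0, 80.0], 75), ([249.0, 86.0], 108), ([239.0, 90.0], 61), ([104.0, 92.0], 11), ([254.0, 97.0], 20), ([263.0, 107.0], 90), ([215.0, 128.0], 312), ([251.0, 117.0], 252), ([2.0, 125.0], 160), ([222.0, 120.0], 19), ([111.0, 127.0], 61), ([270.0, 139.0], 43), ([259.0, 140.0], 38), ([278.0, 141.0], 68), ([98.0, 168.0], 1027), ([294.0, 189.0], 1196), ([5.0, 184.0], 137), ([110.0, 198.0], 454), ([212.0, 191.0], 267), ([12.0, 194.0], 48), ([100.0, 232.0], 261), ([326.0, 226.0], 48), ([18.0, 230.0], 66), ([4.0, 240.0], 135), ([53.0, 237.0], 42), ([16.0, 249.0], 10), ([27.0, 253.0], 15), ([25.0, 260.0], 67), ([53.0, 263.0], 21)]
the job is handed in; nothing more can be done
None
```

I took the orange-grip carrier out of the tray, gave it a half turn because the last joint had reached its limit, and pressed it glass down on the right stage, the one with the green lamp. I handed the job in at about 22 s with the gripper still holding it there; no verdict was reported.

- **Slope:** The depth images gave about 37.3°, and first contact was on the low strip only. I eased the tilt to 36.55°, where the forces fit both strips being loaded.
- **Press:** The last check showed about 8.7 N on the stage, steady. My estimate is at least 2–3 N on each strip. That split is uncertain because I don't know the moment sensor's reference point, and some sideways force (about 2 N) remained.
- **Position:** The tool is square to the hinge within about 0.1°. In the images the carrier sits about 46.5 mm up the slope (target 46) and about 2 mm off to one side.
- **Grip:** Fingers are closed on the grip at 11.4 mm with the grip force set to 40 N.
- **Bystanders:** The before/after image comparison was not clean, because the arm and its shadow account for much of the change. I saw no sign that a bystander moved, but I did not measure each one.

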